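Offer a carved finial up to its plinth

ROBOT

A 6-joint arm with a two-finger parallel gripper is mounted at the origin on the work surface. World frame = base frame: x ahead of the robot, y to its left, z up, the work surface at z = 0. Lengths are in m, angles in rad, forces in N, time in s.
With the tool pointing down it reaches from about 0.25 to 0.775 m from the base axis. Payload 4 kg.
Tool frame: the origin (TCP) lies on the centre line of the jaws, within the pads' length; the fingertips stand 17 mm ahead of it and the grasp point (between the pads) lies 2 mm behind it; z points along the fingers, y is the line along which they close (so a half turn about z gives the same grasp; the last joint's range is limited). The gripper opens to 94 mm and grips with 3 to 60 N. Pads are 16 mm wide; open, the fingers measure 119 mm over their backs; the gripper's body (75 mm by 177 mm) begins 78 mm behind the grasp point.
Start: joints at [1.187, 0.087, 1.371, -0, 1.684, -0.103], TCP at [0.152, 0.528, 0.223] pointing down, gripper open.
Joint ranges: [-3.1, 3.1], [-0.76, 2.03], [0.27, 2.55], [-1.08, 4.22], [0.17, 2.65], [-2.57, 2.57]. Speed limits (rad/s): [2.79, 2.79, 3.14, 3.14, 3.14, 3.14].

INTERFACE

Orientations are given as [roll, pitch, yaw] about the fixed x, y, z axes, in that order (R = Rz(yaw) Ry(pitch) Rx(roll)).
In Python, from bench import robot gives the robot as it stands.
- The arm moves only by the tool servo_tool, never from a script. Its argument "plan" is a list of rows, each a list of 7 numbers: the shift along the tool's x, y, z normalised to -1 to 1, where 1 is 0.1 m, then the turn, a rotation vector about the tool's x, y, z normalised to -1 to 1, where 1 is pi/2 rad, then the finger opening in mm, from 0 to 94. In form: [[x, y, z, ax, ay, az, gripper], ...]. A call has 1 to 12 rows; each row is the pose to reach, as a shift and turn from the pose commanded when the call began, along the tool's axes at that moment; what a row does not reach only later rows make up. A row lasts 1/12 s, in which the tool goes at most 41.7 mm and 7.16 degrees, less where a joint would pass 70% of its speed; a pose out of reach is approached as far as the arm can. A call with a number of a shift or a turn outside -1 to 1 is refused whole. A call with a gripper value outside its range is refused whole. The fingers move at their own pace and stop on an object; the grip force is fixed at half the most. Time passes only in rows, so rows that repeat a pose let the fingers close. It gives the time, the measured TCP pose, the force, the opening and the grip force at its end, in the units of the state.
- robot.get_obs(): the state, without advancing time (a new reading comes with each control period).
- robot.snapshot(name): name is "scene" or "top" or "wrist"; returns the picture (480x640x3 uint8, red, green, blue); there is no depth.
- robot.camera_params(name): a dict with "camera_matrix" (3x3 intrinsics, pixels), "rvec" (rotation vector, rad) and "tvec" (3), from world to camera coordinates, as OpenCV has them; the wrist camera has in their place "tool_from_camera" (4x4, takes a point from camera to tool coordinates, whose origin is the TCP and whose axes are the flange's). Camera axes: x right, y down, z forward; pixel columns grow to the right and rows downward; lengths in m; the calibration is good to about 2 mm. A picture is of the moment at which its call begins: read the wrist's pose just before it. camera_params takes no time and is no camera call.
- robot.close_job(): hands the job in; it is judged then, once.
Trained networks look in the newest picture that a camera, given by its name, has taken for a name from the list of things; names that differ only in an ending like _2 or _b are one class to them, and where a whole thing is asked for, a point or a joint stands for the part that bears it (a point fixed in the world has none). Each returns a list of dicts, best first, with "conf" (0 to 1); they miss things now and then, are a little off and sometimes report something else, mostly with a low value. They report only what shows in the picture. A call takes as long as a camera call. They do not tell look-alikes from the thing itself.
- robot.find_in(thing, camera): "extent" ([centre column, centre row, width, height] in pixels, round what is visible of it).
The state is a dict: "time": time; "joint_positions": joint angles; "qvel": joint speeds; "joint_torque": joint torques, N m; "tool_pos": TCP position; "ee_rot": TCP orientation; "wrist_force": force on the tool from outside, world axes, zero at the start; "wrist_torque": the same for the moment, N m; "width": finger opening in m; "finger_force": force on a finger pad.
Only numpy, scipy, OpenCV 4.12 (cv2) and the standard library are available. Lean on these libraries where they do the work, as an engineer would, in place of code of your own. Each camera call takes 0.05 s, during which the arm holds its last target. There are 200 camera calls.

TASK

Turn the indexing stand's knob until its pointer reads zero on the dial, and leave it there. Then pick up the carved stone finial, carry it over the chisels in their rack and hold it about one centimetre above the tip of the steel pin in the plinth: upright, centred over the pin, its square foot lined up with the square plinth, and never touching plinth or stand, so that I can check the fit by eye. Finish while still holding it there, with the gripper closed on it, and do not knock the chisel rack, the urn, the elephant or the mallet.

Things in the scene. Friction and masses are not known exactly. Their poses are not given: they have to be found in the camera images.
- finial: Loose carved sandstone finial, about 0.34 kg, standing on the bench. Origin: centre of its underside, z up, x and y square to its sides. Square foot 56 x 56 x 18 mm with a 13 mm hole in its underside; above it a square shaft 40 x 40 mm from 18 to 58 mm height, sides parallel to the foot's (grip here, best at 48 mm); on top a round bud, 36 mm diameter, ending at 85 mm.
- station: Indexing stand fixed to the bench: grey casting, x -70 to +195, y -70 to +70, 35 mm high. Origin on the bench under its turning plate's axis, z up, x towards the knob. The plate (130 mm diameter, top at 50 mm) carries a sandstone plinth 56 x 56 mm, top at 92 mm, with an 8 mm steel pin upright in its middle, tip at 106 mm. Knob axis at x = +140 mm on a round dial (100 mm diameter, top at 48 mm).
- pin_tip (a point): Centre of the tip of the steel pin, 14 mm above the plinth's top and 106 mm above the bench, on the turning plate's axis; z up, x and y square to the plinth's sides. The frame turns with the plinth; the plinth is geared to the knob one to one in the same direction.
- index_knob (a joint): Angle of the knob, rad, positive counter-clockwise seen from above, stops at -1.55 and +1.55. It reads 0 when the knob's pointer (dark finger on its flange, in line with the white line on one half of the bar's top) stands at the dial's long mark, along the stand's +x. It starts between 0.5 and 1.25. It turns stiffly (about 0.06 N m) and stays where it is left.
- knob_grip (a point): Point on the knob's axis at the height to grip, 80 mm above the bench; z up; x along the knob's bar grip towards its pointer (turns with the knob). The bar grip is 46 mm long (x), 14 mm thick (y) and stands from 56 to 92 mm above the bench on a round flange of 48 mm diameter.
- chisel_rack: Wooden block 300 x 45 x 50 mm with six steel chisels upright in a row in it, fixed to the bench between finial and stand. Origin: centre of its underside; long side along x. The chisels' ends reach up to 150 mm above the bench. A bystander and the obstacle to carry over.
- urn: Small loose sandstone urn, 72 mm diameter, 100 mm high; origin at the centre of its underside. Bystander.
- elephant: Small loose sandstone elephant, about 135 mm long and 86 mm high; origin on the bench under the middle of its body, x towards its head. Bystander.
- mallet: Loose wooden mallet lying on the bench: head 75 x 100 x 75 mm, handle 26 mm thick, 195 mm of it showing; x from the handle to the head; origin on the bench under the handle, 62 mm from the head. Bystander.
Things that resemble listed ones, but are neither listed nor needed, are in the scene too. What is shaped like the finial but black or yellow is not meant.

How it is judged:
By the outcome, as a careful person would: the job done as asked, in the order asked, and still so for the second after the job is handed in, while the arm keeps its last pose, push and grip.
It also fails if it takes over 64 s, if anything falls off the work surface, if the arm or the gripper's body presses on something with over 40 N, if the wrist force passes 120 N, or if a joint passes its speed limit or range.

## Working session

There is one attempt and no reset: what is moved stays moved. The work goes in short steps, Python scripts to look and compute and a tool call to move; the robot and the scene stay as the last step left them, time stands still between calls to the robot, and variables do not carry over. Pictures are saved under pics/ and viewed, at most 10 in all, crops included, and the job is handed in when it is done.

Besides the shell and the picture viewer there is one more tool, called after "Emit:" by a JSON object that holds its "method" and its "body", one argument or row to a line. servo_tool: Moves the arm, as the interface text tells. Scaled input: -1 to 1 covers 0.1 m each way for a shift and pi/2 rad each way for a turn. Its arguments: {"type":"object","properties":{"plan":{"type":"array","items":{"type":"array","items":{"type":"number"}}}},"required":["plan"]}

```bash
mkdir -p pics
cat > h.py <<'E'
import numpy as np, cv2
from bench import robot
from scipy.spatial.transform import Rotation as R
def cam(n, obs=None):
    p=robot.camera_params(n); K=np.array(p["camera_matrix"])
    if n=="wrist":
        o=obs or robot.get_obs(); T=np.eye(4); T[:3,:3]=R.from_euler("xyz",o["ee_rot"]).as_matrix(); T[:3,3]=o["tool_pos"]
        M=np.linalg.inv(T@np.array(p["tool_from_camera"])); return K,M[:3,:3],M[:3,3]
    return K,cv2.Rodrigues(np.array(p["rvec"],float))[0],np.array(p["tvec"],float).ravel()
def onplane(c,uv,z):
    K,r,t=c; d=r.T@np.linalg.inv(K)@np.array([uv[0],uv[1],1.]); o=-r.T@t
    return o+d*(z-o[2])/d[2]
def proj(c,P):
    K,r,t=c; q=(np.atleast_2d(P)@r.T+t)@K.T; return q[:,:2]/q[:,2:]
def tri(cs,uvs):
    A=[];b=[]
    for c,uv in zip(cs,uvs):
        K,r,t=c; d=r.T@np.linalg.inv(K)@np.array([uv[0],uv[1],1.]); d/=np.linalg.norm(d); o=-r.T@t
        P=np.eye(3)-np.outer(d,d); A.append(P); b.append(P@o)
    return np.linalg.lstsq(np.vstack(A),np.hstack(b),rcond=None)[0]
def snap(n,f):
    im=robot.snapshot(n); cv2.imwrite("pics/"+f,im[:,:,::-1]); return im
E
python3 - <<'E'
from h import *
print({k:np.round(v,3) for k,v in robot.get_obs().items()})
a=snap("scene","s0.png"); b=snap("top","t0.png")
for n in("scene","top"):
    c=cam(n); print(n,"pos",np.round(-c[1].T@c[2],3))
    for t in("finial","station","index_knob","chisel_rack","urn","elephant","mallet"):
        print(t,[(np.round(d["extent"]),round(d["conf"],2)) for d in robot.find_in(t,n)][:4])
print(robot.camera_params("wrist"))
E
```

```text
{'time': np.float64(0.0), 'joint_positions': array([ 1.187,  0.088,  1.372, -0.   ,  1.684, -0.103]), 'qvel': array([ 0.   , -0.001, -0.003, -0.001, -0.001, -0.001]), 'joint_torque': array([ 2.0000e-03, -3.4018e+01, -3.0243e+01,  7.2000e-02,  3.3000e-02,
       -0.0000e+00]), 'tool_pos': array([0.152, 0.528, 0.221]), 'ee_rot': array([-3.139, -0.   ,  2.861]), 'wrist_force': array([-0.766, -0.735, -0.047]), 'wrist_torque': array([ 0.016, -0.039,  0.01 ]), 'finger_force': np.float64(0.0), 'width': np.float64(0.094)}
scene pos [1.327 0.28  0.744]
finial [(array([256., 201.,  26.,  34.]), 0.87), (array([211., 199.,  24.,  30.]), 0.67), (array([181., 225.,  22.,  36.]), 0.6), (array([169., 193.,  28.,  36.]), 0.57)]
station [(array([362., 250.,  84., 101.]), 0.91), (array([279., 226.,  48., 128.]), 0.18)]
index_knob [(array([360., 257.,  21.,  30.]), 0.66)]
chisel_rack [(array([281., 226.,  42., 126.]), 0.86)]
urn [(array([291., 308.,  42.,  50.]), 0.78), (array([211., 199.,  23.,  28.]), 0.64)]
elephant [(array([212., 295.,  50.,  66.]), 0.81)]
mallet [(array([519., 248.,  74.,  84.]), 0
[... 342 characters left out ...]
28., 116.]), 0.73)]
urn [(array([337., 170.,  29.,  26.]), 0.85)]
elephant [(array([400., 169.,  26.,  51.]), 0.98)]
mallet [(array([163., 280.,  70.,  98.]), 0.68)]
{'camera_matrix': array([[388.55110774,   0.        , 313.64368535],
       [  0.        , 388.55110774, 238.89660195],
       [  0.        ,   0.        ,   1.        ]]), 'tool_from_camera': array([[ 2.51486601e-04, -9.70571171e-01, -2.40814325e-01,
         6.84821758e-02],
       [ 9.99999530e-01,  1.86416231e-05,  9.69184291e-04,
         9.18889420e-04],
       [-9.36173163e-04, -2.40814455e-01,  9.70570720e-01,
        -1.62594103e-01],
       [ 0.00000000e+00,  0.00000000e+00,  0.00000000e+00,
         1.00000000e+00]])}
```

View pics/s0.png

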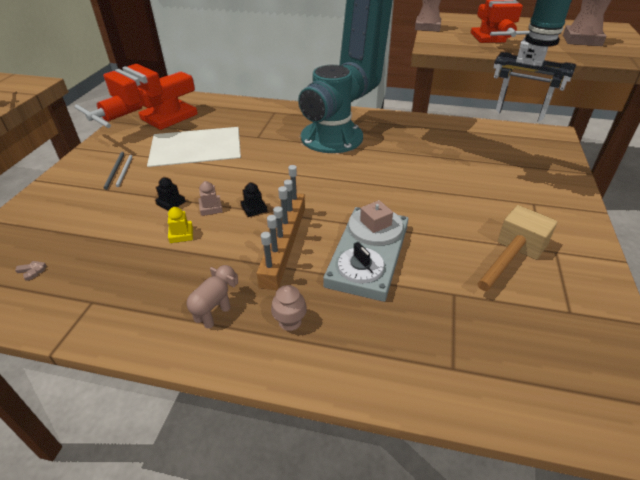

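View pics/t0.png

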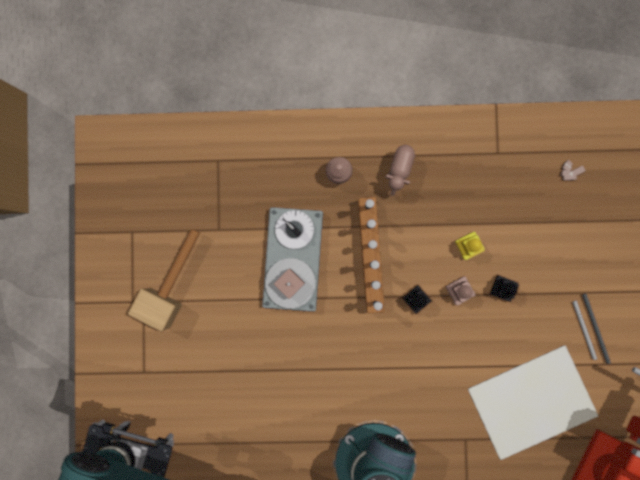

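The top image shows the sandstone finial at (461,291); in the scene image it is at (208,198). Look-alikes (scene px): black (170,193) and (253,198), yellow (179,225), and the urn (290,308). Stand knob: top (294,229), scene (361,257). Pin: top (288,284), scene (378,206).

Run:
```python
from h import *
s,t=cam("scene"),cam("top")
for n,a,b in(("finial mid",(208,199),(461,291)),("knob",(361,256),(294,229)),("pin",(377,207),(288,284)),("rackends chis0",(293,170),(378,307)),("chis5",(267,237),(370,204)),("urn",(290,290),(339,169))):
    print(n,np.round(tri([s,t],[a,b]),3))
print("stand corners z=.035",[np.round(onplane(t,p,.035)[:2],3) for p in((272,208),(322,210),(263,307),(314,311))])
im=cv2.imread("pics/t0.png")
a=cv2.resize(im[195:325,250:335],None,fx=4.5,fy=4.5,interpolation=cv2.INTER_CUBIC)
b=cv2.resize(im[230:320,390:525],None,fx=3,fy=3,interpolation=cv2.INTER_CUBIC)
b=cv2.copyMakeBorder(b,0,a.shape[0]-b.shape[0],0,0,cv2.BORDER_CONSTANT)
cv2.imwrite("pics/c1.png",np.hstack([a,b])); print(np.hstack([a,b]).shape)
```

```text
finial mid [ 0.447 -0.236  0.03 ]
knob [0.617 0.197 0.068]
pin [0.478 0.212 0.099]
rackends chis0 [ 0.418 -0.008  0.133]
chis5 [0.67  0.006 0.132]
urn [0.765 0.079 0.091]
stand corners z=.035 [array([0.676, 0.255]), array([0.668, 0.123]), array([0.417, 0.283]), array([0.403, 0.15 ])]
(585, 787, 3)
```

View pics/c1.png

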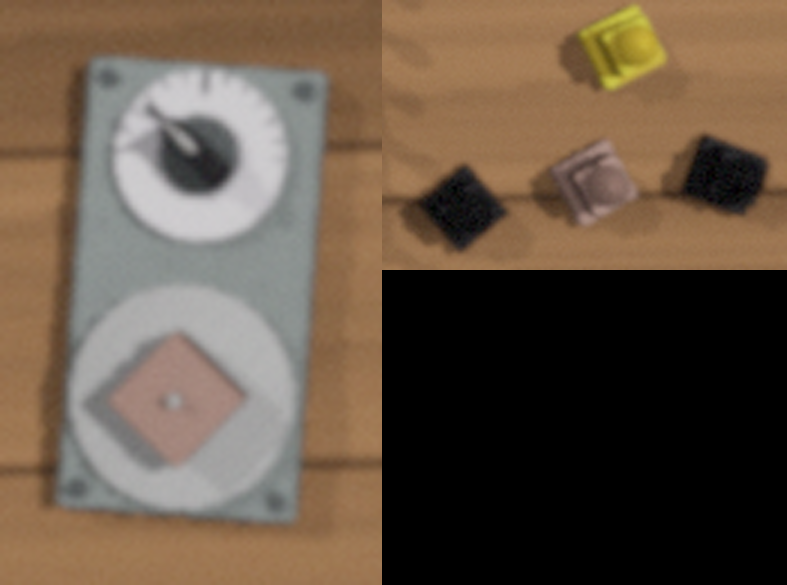

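The crop confirms the sandstone finial at crop (597,185), flanked by two black ones with a yellow one above. The knob pointer is about 45° left of image-up. I'm moving to above the knob.

Emit:
{"method": "servo_tool", "body": {
  "plan": [
    [-0.5,-0.2,0,0,0,-0.07,94],
    [-1,-0.4,0,0,0,-0.142,94],
    [-1,-0.4,0,0,0,-0.213,94],
    [-1,-0.4,0,0,0,-0.284,94],
    [-1,-0.4,0,0,0,-0.284,94]
  ]
}}

```text
time: 1.22
tool_pos: [0.2386, 0.4615, 0.2227]
ee_rot: [3.141, 0.0, -2.977]
wrist_force: [0.8, 0.7, -0.2]
width: 0.094
finger_force: 0.0
```

Emit:
{"method": "servo_tool", "body": {
  "plan": [
    [-0.25,-0.25,0,0,0,0,94],
    [-0.5,-0.5,0,0,0,0,94],
    [-0.75,-0.75,0,0,0,0,94],
    [-1,-1,0,0,0,0,94],
    [-1,-1,0,0,0,0,94]
  ]
}}

```text
time: 1.63
tool_pos: [0.3563, 0.3775, 0.2223]
ee_rot: [-3.139, 0.002, -2.985]
wrist_force: [0.7, 0.2, 0.9]
width: 0.0939
finger_force: 0.0
```

Emit:
{"method": "servo_tool", "body": {
  "plan": [
    [-0.25,-0.25,0,0,0,0,94],
    [-0.5,-0.5,0,0,0,0,94],
    [-0.75,-0.75,0,0,0,0,94],
    [-1,-1,0,0,0,0,94],
    [-1,-1,0,0,0,0,94]
  ]
}}

```text
time: 2.05
tool_pos: [0.4711, 0.2954, 0.2218]
ee_rot: [-3.139, 0.001, -2.984]
wrist_force: [0.3, -0.7, -0.4]
width: 0.0937
finger_force: 0.0
```

Emit:
{"method": "servo_tool", "body": {
  "plan": [
    [-0.25,-0.25,0,0,0,0,94],
    [-0.5,-0.5,0,0,0,0,94],
    [-0.75,-0.75,0,0,0,0,94],
    [-1,-1,0,0,0,0,94],
    [-1,-1,0,0,0,0,94]
  ]
}}

```text
time: 2.47
tool_pos: [0.586, 0.2132, 0.2209]
ee_rot: [-3.14, 0.0, -2.983]
wrist_force: [-1.6, 0.3, -0.3]
width: 0.0939
finger_force: 0.0
```

Emit:
{"method": "servo_tool", "body": {
  "plan": [
    [-0.1,-0.1,0,0,0,-0.07,94],
    [-0.29,-0.22,0,0,0,-0.14,94],
    [-0.29,-0.22,0,0,0,-0.21,94],
    [-0.29,-0.22,0,0,0,-0.28,94],
    [-0.29,-0.22,0,0,0,-0.35,94],
    [-0.29,-0.22,0,0,0,-0.384,94],
    [-0.29,-0.22,0,0,0,-0.384,94],
    [-0.29,-0.22,0,0,0,-0.384,94]
  ]
}}

```text
time: 3.13
tool_pos: [0.6141, 0.2005, 0.2225]
ee_rot: [3.141, 0.0, -2.374]
wrist_force: [-0.3, 0.2, 1.0]
width: 0.0941
finger_force: 0.0
```

Run:
```python
from h import *
import json
o=robot.get_obs(); im=snap("wrist","w1.png")
json.dump({k:np.array(v).tolist() for k,v in o.items()},open("w1.json","w"))
c=cam("wrist",o)
for n,P in(("knobtop",(.617,.197,.092)),("dialx",(.617+.05,.197-.005,.048)),("pin",(.478,.212,.106))): print(n,proj(c,P))
```

```text
knobtop [[308.09030293 232.47041372]]
dialx [[266.4447346  256.51995355]]
pin [[464.35515495 109.40691602]]
```

View pics/w1.png

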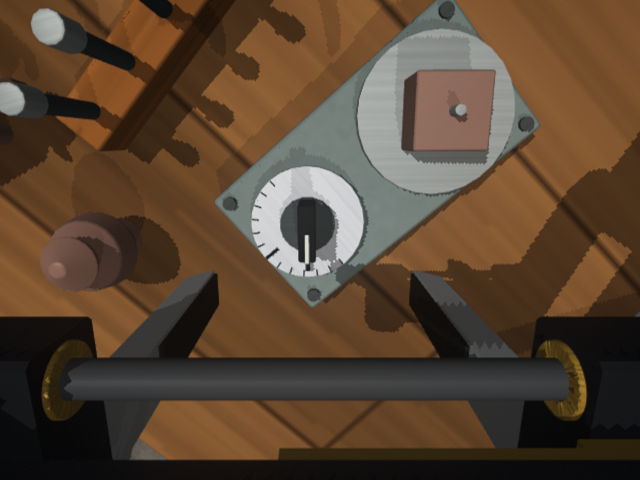

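The wrist view shows the dial centred at (308,221) with its long mark at (272,254). The knob bar is vertical in the picture, from about (308,202) to (308,263), and the pin tip is at (461,109).

```bash
cat >> h.py <<'E'
def wcam(f):
    import json; return cam("wrist",json.load(open(f)))
E
python3 - <<'E'
from h import *
c=wcam("w1.json"); s,t=cam("scene"),cam("top")
im=cv2.imread("pics/w1.png"); hsv=cv2.cvtColor(im,cv2.COLOR_BGR2HSV)
d=((hsv[...,1]<40)&(hsv[...,2]>120)).astype(np.uint8)
d[:, :230]=0; d[290:]=0; d[:150]=0; d[:,380:]=0
cs,_=cv2.findContours(d,cv2.RETR_EXTERNAL,cv2.CHAIN_APPROX_NONE); h=cv2.convexHull(max(cs,key=cv2.contourArea))
P=np.array([onplane(c,p[0],.048)[:2] for p in h])
ctr,r=cv2.minEnclosingCircle(P.astype(np.float32)); print("dial",np.round(ctr,4),r)
for n,p,z in(("knobtop",(308,233),.092),("line0",(306.5,236),.092),("line1",(307,262),.092),("pin",(461,109),.106),("mark",(266,258),.048),("mark2",(279,249),.048)):print(n,np.round(onplane(c,p,z),4))
for uv in((464,)and(417,70),(494,71),(489,151),(413,151)):print("plinth",np.round(onplane(c,uv,.092),4))
print("pin tri",tri([c,s,t],[(461,109),(377,205),(288,284)]),"knob tri",tri([c,s,t],[(308,233),(361,255),(294,229)]))
for i,uv in enumerate(((230,203),(314,294),(526,123),(447,10))):print("bolt",np.round(onplane(c,uv,.038),4))
E
```

```text
dial [0.6244 0.1931] 0.06783389300107956
knobtop [0.6174 0.1972 0.092 ]
line0 [0.6199 0.1981 0.092 ]
line1 [0.6349 0.2129 0.092 ]
pin [0.4794 0.2101 0.106 ]
mark [0.6683 0.1927 0.048 ]
mark2 [0.6539 0.1954 0.048 ]
plinth [0.4795 0.171  0.092 ]
plinth [0.4424 0.2104 0.092 ]
plinth [0.4801 0.2502 0.092 ]
plinth [0.5189 0.21   0.092 ]
pin tri [0.47839705 0.21111049 0.10476482] knob tri [0.61900133 0.1980409  0.07305318]
bolt [0.6556 0.1358 0.038 ]
bolt [0.6661 0.2509 0.038 ]
bolt [0.4272 0.2729 0.038 ]
bolt [0.4167 0.1585 0.038 ]
```

Emit:
{"method": "servo_tool", "body": {
  "plan": [
    [-0.01,-0.05,0.25,0,0,-0.007,94],
    [-0.01,-0.055,0.5,0,0,-0.007,94],
    [-0.01,-0.055,0.75,0,0,-0.007,94],
    [-0.01,-0.055,0.95,0,0,-0.007,94],
    [-0.01,-0.055,0.95,0,0,-0.007,94]
  ]
}}

```text
time: 3.6
tool_pos: [0.616, 0.1955, 0.1214]
ee_rot: [3.136, -0.009, -2.363]
wrist_force: [-0.4, -0.3, -0.8]
width: 0.0941
finger_force: 0.0
```

Emit:
{"method": "servo_tool", "body": {
  "plan": [
    [0,0,0.15,0,0,0,94],
    [0,0,0.3,0,0,0,94],
    [0,0,0.45,0,0,0,94],
    [0,0,0.5,0,0,0,94],
    [0,0,0.5,0,0,0,60],
    [0,0,0.5,0,0,0,40]
  ]
}}

```text
time: 4.1
tool_pos: [0.6199, 0.196, 0.0787]
ee_rot: [-3.141, 0.001, -2.362]
wrist_force: [-0.8, 0.0, -0.5]
width: 0.0839
finger_force: 0.0
```

Emit:
{"method": "servo_tool", "body": {
  "plan": [
    [0,0,0,0,0,0,30],
    [0,0,0,0,0,0,20],
    [0,0,0,0,0,0,10],
    [0,0,0,0,0,0,0],
    [0,0,0,0,0,0,0],
    [0,0,0,0,0,0,0],
    [0,0,0,0,0,0,0],
    [0,0,0,0,0,0,0],
    [0,0,0,0,0,0,0],
    [0,0,0,0,0,0,0]
  ]
}}

```text
time: 4.93
tool_pos: [0.6194, 0.1956, 0.0774]
ee_rot: [3.141, -0.0, -2.362]
wrist_force: [-0.0, 0.4, -0.0]
width: 0.0173
finger_force: 0.0
```

Emit:
{"method": "servo_tool", "body": {
  "plan": [
    [0,0,0,0,0,0,0],
    [0,0,0,0,0,0,0],
    [0,0,0,0,0,0,0],
    [0,0,0,0,0,0,0]
  ]
}}

```text
time: 5.27
tool_pos: [0.6184, 0.1967, 0.0774]
ee_rot: [3.139, -0.0, -2.361]
wrist_force: [-3.6, 2.5, 1.4]
width: 0.0139
finger_force: 30.0
```

Emit:
{"method": "servo_tool", "body": {
  "plan": [
    [0,0,0,0,0,0.05,0],
    [0,0,0,0,0,0.1,0],
    [0,0,0,0,0,0.15,0],
    [0,0,0,0,0,0.2,0],
    [0,0,0,0,0,0.25,0],
    [0,0,0,0,0,0.3,0],
    [0,0,0,0,0,0.35,0],
    [0,0,0,0,0,0.4,0],
    [0,0,0,0,0,0.45,0],
    [0,0,0,0,0,0.5,0],
    [0,0,0,0,0,0.556,0],
    [0,0,0,0,0,0.556,0]
  ]
}}

```text
time: 6.27
tool_pos: [0.6186, 0.1961, 0.0774]
ee_rot: [3.141, -0.002, 3.047]
wrist_force: [-3.6, 2.0, 0.7]
width: 0.0137
finger_force: 30.0
```

Run:
```python
from h import *
import json
o=robot.get_obs(); im=snap("wrist","w2.png")
json.dump({k:np.array(v).tolist() for k,v in o.items()},open("w2.json","w"))
t=snap("top","t2.png")
print(o["ee_rot"],o["tool_pos"],o["wrist_torque"])
a=cv2.resize(t[195:325,250:335,::-1],(314,480),interpolation=cv2.INTER_CUBIC)
cv2.imwrite("pics/c2.png",np.hstack([cv2.resize(im[:,:,::-1],(480,360)),a[:360]]))
```

```text
[ 3.14110197e+00 -1.91331969e-03  3.04661284e+00] [0.61860087 0.19612276 0.07738961] [ 0.43450866  0.68853542 -0.04224266]
```

View pics/c2.png

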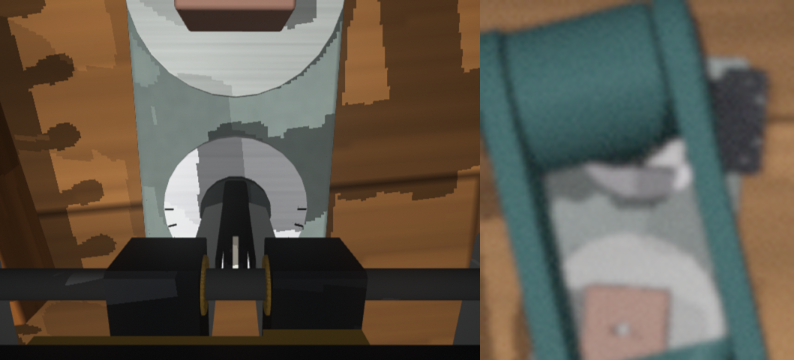

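The knob turned with the jaws, and the plinth edges now look parallel to the stand. I'll release, rise and check.

Emit:
{"method": "servo_tool", "body": {
  "plan": [
    [0,0,0,0,0,0,30],
    [0,0,0,0,0,0,40],
    [0,0,0,0,0,0,40],
    [0,0,0,0,0,0,40],
    [0,0,-0.2,0,0,0,60],
    [0,0,-0.4,0,0,0,94],
    [0,0,-0.7,0,0,0,94],
    [0,0,-1,0,0,0,94],
    [0,0,-1,0,0,0,94]
  ]
}}

```text
time: 7.12
tool_pos: [0.623, 0.196, 0.1859]
ee_rot: [3.138, 0.014, 3.048]
wrist_force: [0.4, 0.0, 2.1]
width: 0.0698
finger_force: 0.0
```

Emit:
{"method": "servo_tool", "body": {
  "plan": [
    [0.4,0,-0.3,0,0,0,94],
    [0.7,0,-0.5,0,0,0,94],
    [0.7,0,-0.7,0,0,0,94],
    [0.7,0,-0.7,0,0,0,94],
    [0.7,0,-0.7,0,0,0,94]
  ]
}}

```text
time: 7.53
tool_pos: [0.5507, 0.2022, 0.249]
ee_rot: [3.14, 0.005, 3.048]
wrist_force: [-0.7, -0.1, 0.0]
width: 0.0939
finger_force: 0.0
```

Run:
```python
from h import *
import json
o=robot.get_obs(); im=snap("wrist","w3.png")
json.dump({k:np.array(v).tolist() for k,v in o.items()},open("w3.json","w"))
print(o["ee_rot"],o["tool_pos"])
cv2.imwrite("pics/c3.png",cv2.resize(im[:330,170:470,::-1],None,fx=1.8,fy=1.8,interpolation=cv2.INTER_CUBIC))
```

```text
[3.14043438 0.00450887 3.04788784] [0.55067812 0.20217624 0.24895674]
```

View pics/c3.png

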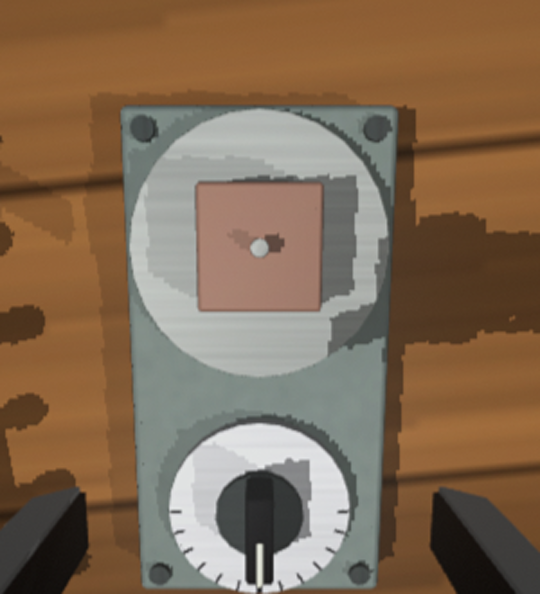

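The plinth is square to the stand: plinth corners at crop (196,182)–(322,311), pin at (260,247), pointer straight at (260,585). I'll measure the residual.

Run:
```python
from h import *
c=wcam("w3.json"); im=cv2.imread("pics/w3.png"); hsv=cv2.cvtColor(im,cv2.COLOR_BGR2HSV)
m=((hsv[...,0]<12)|(hsv[...,0]>172))&(hsv[...,1]>60)&(hsv[...,2]>90); m=m.astype(np.uint8); m[:90]=0;m[185:]=0;m[:,:265]=0;m[:,365:]=0
m=cv2.morphologyEx(m,cv2.MORPH_CLOSE,np.ones((9,9)))
cs,_=cv2.findContours(m,cv2.RETR_EXTERNAL,cv2.CHAIN_APPROX_NONE); h=max(cs,key=cv2.contourArea)
P=np.array([onplane(c,p[0],.092)[:2] for p in h])*1000
print("plinth",cv2.minAreaRect(P.astype(np.float32)))
f=lambda x,y:(x/1.8+170,y/1.8)
B=[onplane(c,f(*p),.038)[:2] for p in((143,128),(376,129),(160,572),(360,572))]
print("station yaw deg",[np.degrees(np.arctan2(*(B[i]-B[j])[::-1])) for i,j in((2,0),(3,1))],[np.degrees(np.arctan2(*(B[i]-B[j])[::-1]))-90 for i,j in((0,1),(2,3))],np.mean(B,0))
print("pin",onplane(c,f(260,247),.106)); L=[onplane(c,f(*p),.092)[:2] for p in((259.5,545),(260,588))];print("line",np.degrees(np.arctan2(*(L[1]-L[0])[::-1])))
print("knobctr->pin axis", tri([c,wcam("w1.json")],[f(260,247),(461,109)]))
```

```text
plinth ((479.51983642578125, 210.1426239013672), (55.157447814941406, 54.58686447143555), 84.65705108642578)
station yaw deg [np.float64(-5.317624337517003), np.float64(-5.218016307138309)] [np.float64(-185.56371731093276), np.float64(-185.4108760154428)] [0.54161726 0.20501211]
pin [0.47963592 0.21061306 0.106     ]
line -4.716118628692112
knobctr->pin axis [0.47952663 0.21039141 0.10956048]
```

The plinth sits at -5.3°, the same as the stand, so the knob reads zero. Now to the finial, going high over the chisels.

Emit:
{"method": "servo_tool", "body": {
  "plan": [
    [0,-0.33,0,0,0,0,94],
    [0.1,-0.66,0,0,0,0,94],
    [0.15,-1,0,0,0,0,94],
    [0.15,-1,0,0,0,0,94]
  ]
}}

```text
time: 7.92
tool_pos: [0.5248, 0.0989, 0.2452]
ee_rot: [-3.138, -0.003, 3.042]
wrist_force: [0.3, -0.5, 0.4]
width: 0.0938
finger_force: 0.0
```

Emit:
{"method": "servo_tool", "body": {
  "plan": [
    [0,-0.33,0,0,0,0,94],
    [0.1,-0.66,0,0,0,0,94],
    [0.15,-1,0,0,0,0,94],
    [0.15,-1,0,0,0,0,94]
  ]
}}

```text
time: 8.25
tool_pos: [0.5004, 0.0011, 0.2455]
ee_rot: [-3.139, -0.003, 3.041]
wrist_force: [0.2, -0.6, 0.1]
width: 0.0939
finger_force: 0.0
```

Emit:
{"method": "servo_tool", "body": {
  "plan": [
    [0,-0.33,0,0,0,0,94],
    [0.1,-0.66,0,0,0,0,94],
    [0.15,-1,0,0,0,0,94],
    [0.15,-1,0,0,0,0,94]
  ]
}}

```text
time: 8.58
tool_pos: [0.4761, -0.0968, 0.2455]
ee_rot: [-3.14, -0.003, 3.041]
wrist_force: [0.5, -0.4, 0.1]
width: 0.0941
finger_force: 0.0
```

Emit:
{"method": "servo_tool", "body": {
  "plan": [
    [0,-0.33,0,0,0,0,94],
    [0.1,-0.66,0,0,0,0,94],
    [0.15,-1,0,0,0,0,94],
    [0.15,-1,0,0,0,0,94]
  ]
}}

```text
time: 8.92
tool_pos: [0.4518, -0.1946, 0.2454]
ee_rot: [-3.14, -0.003, 3.042]
wrist_force: [0.2, -1.1, -0.8]
width: 0.0942
finger_force: 0.0
```

Emit:
{"method": "servo_tool", "body": {
  "plan": [
    [0,-0.25,0,0,0,0,94],
    [0,-0.45,0,0,0,0,94],
    [0,-0.45,0,0,0,0,94],
    [0,-0.45,0,0,0,0,94]
  ]
}}

```text
time: 9.25
tool_pos: [0.4489, -0.2349, 0.2459]
ee_rot: [3.139, -0.002, 3.047]
wrist_force: [-1.4, 0.7, -0.0]
width: 0.0943
finger_force: 0.0
```

Run:
```python
from h import *
import json
o=robot.get_obs(); im=snap("wrist","w4.png")
json.dump({k:np.array(v).tolist() for k,v in o.items()},open("w4.json","w"))
print(o["ee_rot"],o["tool_pos"],o["time"])
cv2.imwrite("pics/c4.png",cv2.resize(im[100:330,200:460,::-1],None,fx=2.5,fy=2.5,interpolation=cv2.INTER_CUBIC))
```

```text
[ 3.13927440e+00 -1.88267531e-03  3.04669813e+00] [ 0.44885345 -0.23489137  0.24590322] 9.25
```

View pics/c4.png

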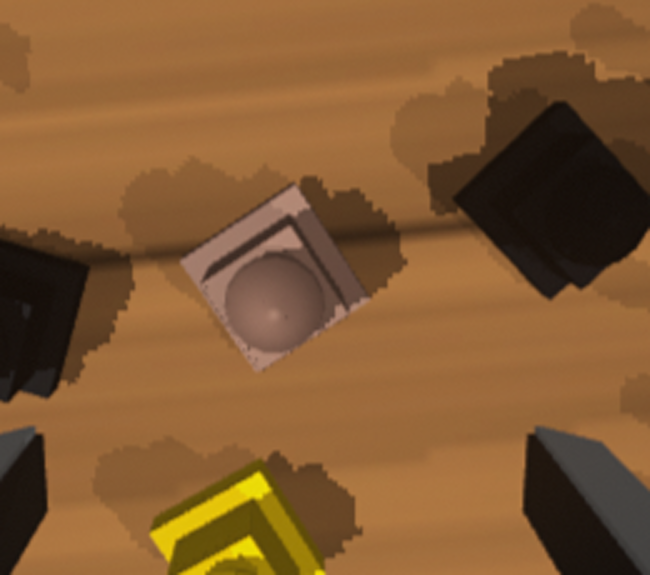

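The crop shows the sandstone finial with foot-top corners at (293,184), (369,297), (258,371) and (182,261). The shaft's far corner is at (290,217). The black neighbours clear the fingers.

Run:
```python
from h import *
c=wcam("w4.json"); s,t=cam("scene"),cam("top"); f=lambda p:(p[0]/2.5+200,p[1]/2.5+100)
C=np.array([onplane(c,f(p),.018)[:2] for p in((293,184),(369,297),(258,371),(182,261))])
print(C.round(4),"ctr",C.mean(0),"len",np.linalg.norm(C-np.roll(C,-1,0),axis=1))
e=np.roll(C,-1,0)-C; print("edges deg",np.degrees(np.arctan2(e[:,1],e[:,0]))%90)
S=[onplane(c,f(p),.058)[:2] for p in((290,217),(203,278),(349,308))]; print("shaft top",S,"ctr diag",np.mean(S[1:],0), [np.linalg.norm(S[0]-x) for x in S[1:]])
print("bud",onplane(c,f((275,303)),.067))
yaw=robot.get_obs()["ee_rot"][2]; print("yaw",yaw)
```

```text
[[ 0.4108 -0.2261]
 [ 0.4593 -0.1994]
 [ 0.4862 -0.2478]
 [ 0.4373 -0.2737]] ctr [ 0.44840645 -0.23675118] len [0.05534667 0.05532579 0.05535895 0.05447735]
edges deg [28.87813095 29.0614242  27.99999523 29.05821111]
shaft top [array([ 0.41939429, -0.22848485]), array([ 0.43849544, -0.26218483]), array([ 0.45471125, -0.20996882])] ctr diag [ 0.44660335 -0.23607683] [np.float64(0.038736839239684275), np.float64(0.0398764455866725)]
bud [ 0.44847983 -0.23668198  0.067     ]
yaw 3.047946747661695
```

Emit:
{"method": "servo_tool", "body": {
  "plan": [
    [0.005,-0.02,0.15,0,0,0.07,94],
    [0.005,-0.02,0.3,0,0,0.14,94],
    [0.005,-0.02,0.45,0,0,0.21,94],
    [0.005,-0.02,0.6,0,0,0.28,94],
    [0.005,-0.02,0.75,0,0,0.35,94],
    [0.005,-0.02,0.9,0,0,0.42,94],
    [0.005,-0.02,1,0,0,0.49,94],
    [0.005,-0.02,1,0,0,0.56,94],
    [0.005,-0.02,1,0,0,0.62,94],
    [0.005,-0.02,1,0,0,0.62,94],
    [0.005,-0.02,1,0,0,0.62,94],
    [0.005,-0.02,1,0,0,0.62,94]
  ]
}}

```text
time: 10.3
tool_pos: [0.4481, -0.2364, 0.1475]
ee_rot: [3.141, -0.0, 2.077]
wrist_force: [0.3, -0.5, 0.3]
width: 0.0937
finger_force: 0.0
```

Emit:
{"method": "servo_tool", "body": {
  "plan": [
    [0,0,0.2,0,0,0,94],
    [0,0,0.4,0,0,0,94],
    [0,0,0.6,0,0,0,94],
    [0,0,0.8,0,0,0,94],
    [0,0,0.9,0,0,0,94],
    [0,0,1,0,0,0,94],
    [0,0,1,0,0,0,80],
    [0,0,1,0,0,0,65],
    [0,0,1,0,0,0,55],
    [0,0,1,0,0,0,50],
    [0,0,1,0,0,0,46],
    [0,0,1,0,0,0,44]
  ]
}}

```text
time: 11.3
tool_pos: [0.4481, -0.2376, 0.0483]
ee_rot: [3.141, 0.001, 2.074]
wrist_force: [0.9, 0.1, -0.1]
width: 0.0574
finger_force: 0.0
```

Emit:
{"method": "servo_tool", "body": {
  "plan": [
    [0,0,0,0,0,0,42],
    [0,0,0,0,0,0,40],
    [0,0,0,0,0,0,38],
    [0,0,0,0,0,0,30],
    [0,0,0,0,0,0,20],
    [0,0,0,0,0,0,20],
    [0,0,0,0,0,0,20],
    [0,0,0,0,0,0,20]
  ]
}}

```text
time: 11.97
tool_pos: [0.4475, -0.2374, 0.0476]
ee_rot: [-3.141, 0.0, 2.074]
wrist_force: [-2.3, -1.1, 2.6]
width: 0.0396
finger_force: 30.0
```

Emit:
{"method": "servo_tool", "body": {
  "plan": [
    [0,0,-0.1,0,0,0,20],
    [0,0,-0.25,0,0,0,20],
    [0,0,-0.4,0,0,0,20],
    [0,0,-0.6,0,0,0,20],
    [0,0,-0.8,0,0,0,20],
    [0,0,-1,0,0,0,20],
    [0,0,-1,0,0,0,20]
  ]
}}

```text
time: 12.55
tool_pos: [0.4499, -0.2382, 0.152]
ee_rot: [3.137, 0.007, 2.074]
wrist_force: [1.0, -0.7, -1.7]
width: 0.0395
finger_force: 29.9
```

Emit:
{"method": "servo_tool", "body": {
  "plan": [
    [0,0,-0.15,0,0,0.03,20],
    [0,0,-0.35,0,0,0.07,20],
    [0,0,-0.55,0,0,0.12,20],
    [0,0,-0.75,0,0,0.17,20],
    [0,0,-0.9,0,0,0.23,20],
    [0,0,-1,0,0,0.29,20],
    [0,0,-1,0,0,0.34,20],
    [0,0,-1,0,0,0.38,20],
    [0,0,-1,0,0,0.38,20],
    [0,0,-1,0,0,0.38,20]
  ]
}}

```text
time: 13.38
tool_pos: [0.4474, -0.2368, 0.246]
ee_rot: [-3.14, -0.002, 1.479]
wrist_force: [-0.2, -0.2, -1.9]
width: 0.0395
finger_force: 29.9
```

Emit:
{"method": "servo_tool", "body": {
  "plan": [
    [0.1,0,-0.05,0,0,0,20],
    [0.3,0,-0.05,0,0,0,20],
    [0.5,0,-0.05,0,0,0,20],
    [0.75,0,-0.05,0,0,0,20],
    [1,0,-0.05,0,0,0,20]
  ]
}}

```text
time: 13.8
tool_pos: [0.4569, -0.1361, 0.2523]
ee_rot: [-3.141, -0.001, 1.477]
wrist_force: [1.2, -0.1, -2.5]
width: 0.0397
finger_force: 29.9
```

Emit:
{"method": "servo_tool", "body": {
  "plan": [
    [0.25,0,0,0,0,0,20],
    [0.5,0,0,0,0,0,20],
    [0.75,0,0,0,0,0,20],
    [1,0,0,0,0,0,20]
  ]
}}

```text
time: 14.13
tool_pos: [0.4661, -0.0361, 0.2525]
ee_rot: [-3.142, -0.001, 1.478]
wrist_force: [-0.2, -0.5, -2.4]
width: 0.0395
finger_force: 29.9
```

Emit:
{"method": "servo_tool", "body": {
  "plan": [
    [0.25,0,0,0,0,0,20],
    [0.5,0,0,0,0,0,20],
    [0.75,0,0,0,0,0,20],
    [1,0,0,0,0,0,20]
  ]
}}

```text
time: 14.47
tool_pos: [0.4753, 0.0635, 0.2525]
ee_rot: [-3.141, -0.001, 1.479]
wrist_force: [-0.5, -0.4, -2.6]
width: 0.0399
finger_force: 29.9
```

Emit:
{"method": "servo_tool", "body": {
  "plan": [
    [0.25,-0.02,0,0,0,0,20],
    [0.5,-0.05,0,0,0,0,20],
    [0.75,-0.08,0,0,0,0,20],
    [0.9,-0.1,0,0,0,0,20],
    [1,-0.1,0,0,0,0,20],
    [1,-0.1,0,0,0,0,20],
    [1,-0.1,0,0,0,0,20]
  ]
}}

```text
time: 15.05
tool_pos: [0.475, 0.1621, 0.2523]
ee_rot: [-3.141, 0.001, 1.478]
wrist_force: [0.1, -0.7, -2.5]
width: 0.0396
finger_force: 29.9
```

Run:
```python
from h import *
import json
o=robot.get_obs(); im=snap("wrist","w5.png"); s=snap("scene","s5.png")
json.dump({k:np.array(v).tolist() for k,v in o.items()},open("w5.json","w"))
print(o["ee_rot"],o["tool_pos"],o["time"],o["width"])
a=cv2.resize(im[:,:,::-1],(480,360)); b=cv2.resize(s[110:310,290:464,::-1],(313,360),interpolation=cv2.INTER_CUBIC)
cv2.imwrite("pics/c5.png",np.hstack([a,b]))
```

```text
[-3.14126517e+00  6.63193744e-04  1.47821437e+00] [0.4749614  0.16208092 0.25233947] 15.05 0.039553188797230326
```

View pics/c5.png

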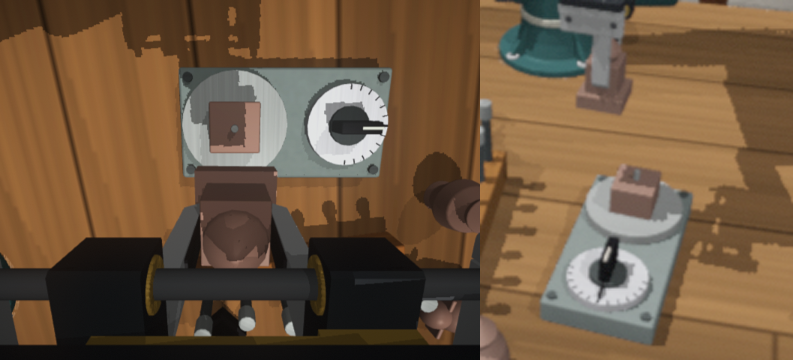

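The wrist view shows the finial upright in the jaws, foot edges parallel to the picture. The plinth is square, and the pointer lies along the stand at about (386,128). I'll zoom in to measure the finial in the hand.

Run:
```python
import cv2
im=cv2.imread("pics/w5.png")
cv2.imwrite("pics/c6.png",cv2.resize(im[210:360,240:390],(600,600),interpolation=cv2.INTER_CUBIC))
```

```text
(no output)
```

View pics/c6.png

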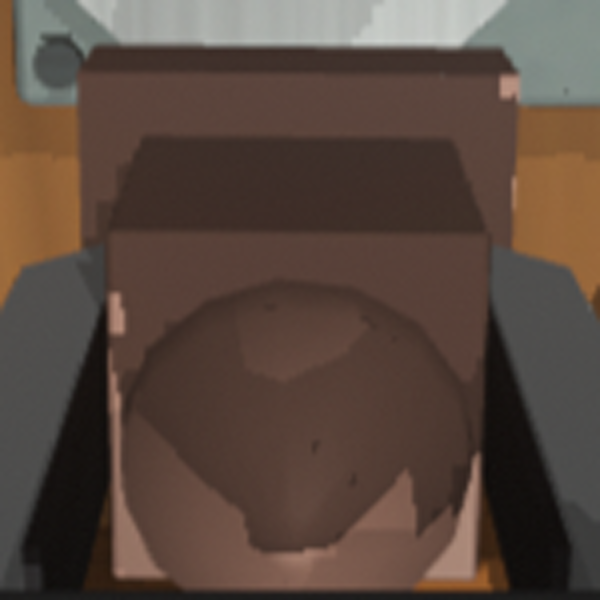

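The zoom shows the front-edge corners: foot bottom (97,47) and (502,48), foot top (82,73) and (518,76), shaft base (140,138) and (452,138), shaft top (106,232) and (488,234). I'll fit the in-hand pose to these.

Run:
```python
from h import *
from scipy.optimize import least_squares
import json
o=json.load(open("w5.json")); p=robot.camera_params("wrist"); K=np.array(p["camera_matrix"]); M=np.linalg.inv(np.array(p["tool_from_camera"])); c=(K,M[:3,:3],M[:3,3])
uv=np.array([(97,47),(502,48),(82,73),(518,76),(140,138),(452,138),(106,232),(488,234)])/4+[240,210]
# finial coords expressed with axes of tool: x same, y, z flipped (tool z down)
P=np.array([(28,s*28,0) for s in(-1,1)]+[(28,s*28,-18) for s in(-1,1)]+[(20,s*20,-18) for s in(-1,1)]+[(20,s*20,-58) for s in(-1,1)])/1000.
def mdl(v): return P@R.from_rotvec(v[3:]).as_matrix().T+v[:3]
w=np.array([1/.15]*3)
def res(v): return np.r_[(proj(c,mdl(v))-uv).ravel(), v[3:]/np.radians(1)]
r=least_squares(res,[0,0,.0476,0,0,0]); v=r.x
print("bottom centre in tool mm",v[:3]*1000,"rot deg",np.degrees(v[3:]),"res",np.abs(r.fun[:16]).round(1))
Rt=R.from_euler("xyz",o["ee_rot"]).as_matrix()
print("yaw tool",o["ee_rot"][2],"bottom world",np.array(o["tool_pos"])+Rt@v[:3])
cw=cam("wrist",o); print("pin check proj",proj(cw,(.4795,.2103,.106)))
```

```text
bottom centre in tool mm [-0.45739276  1.77430458 49.54056006] rot deg [-0.30417243 -0.02461834  0.17878243] res [0.1 0.  0.5 0.2 0.6 0.4 0.1 0.2 0.8 0.6 0.3 0.3 0.3 0.1 0.3 0. ]
yaw tool 1.478214373149704 bottom world [0.47666663 0.16143024 0.20279865]
pin check proj [[312.11545731 171.40423157]]
```

Emit:
{"method": "servo_tool", "body": {
  "plan": [
    [0.1,0,0,0,0,0,20],
    [0.25,-0.01,0,0,0,0,20],
    [0.4,-0.017,0,0,0,0,20],
    [0.49,-0.017,0,0,0,0,20],
    [0.49,-0.017,0.1,0,0,0,20],
    [0.49,-0.017,0.25,0,0,0,20],
    [0.49,-0.017,0.4,0,0,0,20],
    [0.49,-0.017,0.55,0,0,0,20],
    [0.49,-0.017,0.7,0,0,0,20],
    [0.49,-0.017,0.8,0,0,0,20],
    [0.49,-0.017,0.8,0,0,0,20],
    [0.49,-0.017,0.8,0,0,0,20]
  ]
}}

```text
time: 16.15
tool_pos: [0.4777, 0.2104, 0.1717]
ee_rot: [-3.14, 0.001, 1.476]
wrist_force: [-0.3, 0.3, -3.4]
width: 0.0397
finger_force: 29.9
```

Run:
```python
from h import *
import json
o=robot.get_obs(); im=snap("wrist","w6.png"); s=snap("scene","s6.png")
json.dump({k:np.array(v).tolist() for k,v in o.items()},open("w6.json","w"))
print(o["ee_rot"],o["tool_pos"],o["time"],o["width"])
print(proj(cam("wrist",o),[(.4795,.2103,.106)]),proj(cam("scene"),[(.4795,.2103,.106)]))
a=cv2.resize(im[190:310,230:400,::-1],None,fx=2.8,fy=2.8,interpolation=cv2.INTER_CUBIC); b=cv2.resize(s[160:260,342:412,::-1],None,fx=4,fy=4,interpolation=cv2.INTER_CUBIC)
a=cv2.copyMakeBorder(a,0,400-a.shape[0],0,0,cv2.BORDER_CONSTANT)
cv2.imwrite("pics/c7.png",np.hstack([a,b])); print(a.shape)
```

```text
[-3.14013379e+00  7.49779662e-04  1.47646244e+00] [0.4777369  0.21041787 0.17173563] 16.15 0.03974236494457032
[[314.55510705 260.64568813]] [[375.98832279 204.95509389]]
(400, 476, 3)
```

View pics/c7.png

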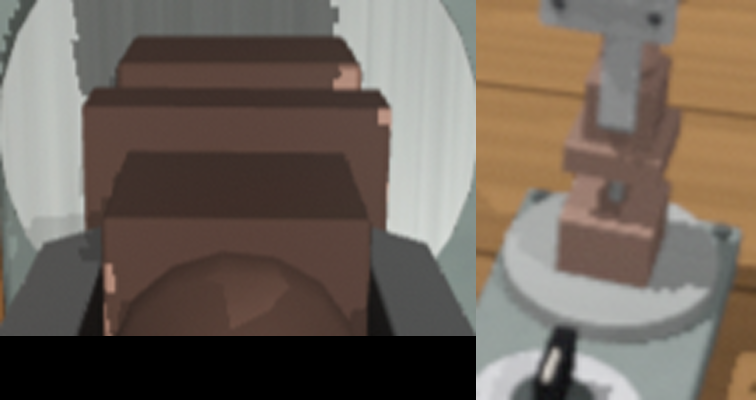

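Left of the composite: plinth top edge (120,64)–(359,66), plinth base (135,37)–(343,38), foot bottom edge (96,89)–(378,91), foot top (84,105)–(389,107). Right: the finial hovers clear above the pin at (616,190). I'll fit both bodies.

Run:
```python
from h import *
from scipy.optimize import least_squares
p=robot.camera_params("wrist"); K=np.array(p["camera_matrix"]); M=np.linalg.inv(np.array(p["tool_from_camera"])); c=(K,M[:3,:3],M[:3,3])
g=lambda L:np.array(L)/2.8+[230,190]
Q=lambda L:np.array([(x,s*x,z) for x,z in L for s in(-1,1)])/1000.
def fit(P,uv,z0,tilt):
    f=lambda v:np.r_[(proj(c,P@R.from_rotvec(v[3:]).as_matrix().T+v[:3])-uv).ravel(),v[3:5]/np.radians(tilt)]
    r=least_squares(f,[0,0,z0,0,0,0]); print((r.x[:3]*1000).round(2),np.degrees(r.x[3:]).round(2),np.abs(r.fun[:-2]).max().round(2)); return r.x
a=fit(Q([(28,0),(28,42)]),g([(120,64),(359,66),(135,37),(343,38)]),.08,.1)
for t in(.1,1):b=fit(Q([(28,0),(28,-18),(20,-18),(20,-58)]),g([(96,89),(378,91),(84,105),(389,107),(127,153),(344,154),(104,217),(370,219)]),.05,t)
print("finial - plinth (tool axes, mm)",(b-a)[:3]*1000)
# scene: project plinth/foot models
s=cam("scene"); print("pin tool", R.from_euler("xyz",robot.get_obs()["ee_rot"]).inv().apply(np.array([.4795,.2103,.106])-robot.get_obs()["tool_pos"])*1000)
def box(cx,cy,yaw,z):
    h=np.array([(-28,-28),(28,-28),(28,28),(-28,28)])/1000; q=R.from_euler("z",yaw).as_matrix()[:2,:2]
    return np.c_[h@q.T+[cx,cy],np.full(4,z)]
for z,n in((.092,"plinth top"),(.1241,"foot bottom")): print(n,((proj(s,box(.4795,.2103,-.0935,z))-[342,160])*4+[476,0]).round(0).tolist())
```

```text
[-2.31  2.39 87.9 ] [-0.    0.    0.38] 0.27
[-0.56  1.54 50.31] [-0.   -0.01  0.4 ] 1.01
[-0.6   1.54 50.1 ] [-0.01 -0.17  0.4 ] 1.02
finial - plinth (tool axes, mm) [  1.71064099  -0.84840003 -37.80609641]
pin tool [-0.55199158  0.72698036 67.52384956]
plinth top [[575.0, 163.0], [552.0, 218.0], [647.0, 237.0], [667.0, 180.0]]
foot bottom [[578.0, 119.0], [555.0, 174.0], [652.0, 192.0], [672.0, 136.0]]
```

Run:
```python
from h import *
c=wcam("w6.json"); import json; o=json.load(open("w6.json")); Rt=R.from_euler("xyz",o["ee_rot"]).as_matrix()
g=lambda q:np.array(q)/2.8+[230,190]
def mid(a,b,z,h): 
    A,B=[(onplane(c,g(q),z)-o["tool_pos"])@Rt*1000 for q in(a,b)]; return ((A+B)/2)[:2]-[h,0], (np.linalg.norm(A-B)).round(1)
zb=o["tool_pos"][2]-.0476
for n,a in(("plinth top",((120,64),(359,66),.092,28)),("plinth base",((135,37),(343,38),.05,28)),("foot bottom",((96,89),(378,91),zb,28)),("foot top",((84,105),(389,107),zb+.018,28)),("shaft base",((127,153),(344,154),zb+.018,20)),("shaft top",((104,217),(370,219),zb+.058,20))): print(n,mid(*a))
```

```text
plinth top (array([-0.88455757,  2.49768451]), np.float64(54.0))
plinth base (array([-1.02674555,  2.57238703]), np.float64(54.8))
foot bottom (array([-0.15104484,  1.84415955]), np.float64(55.5))
foot top (array([0.53522306, 1.70358008]), np.float64(55.1))
shaft base (array([-0.34031945,  1.52602523]), np.float64(39.6))
shaft top (array([0.40369641, 1.69154281]), np.float64(39.0))
```

Correction in tool axes: x -0.9 mm, y +0.8 mm, and down 7.7 mm.

Emit:
{"method": "servo_tool", "body": {
  "plan": [
    [-0.005,0.004,0,0,0,0,20],
    [-0.009,0.008,0,0,0,0,20],
    [-0.009,0.008,0.02,0,0,0,20],
    [-0.009,0.008,0.04,0,0,0,20],
    [-0.009,0.008,0.06,0,0,0,20],
    [-0.009,0.008,0.077,0,0,0,20],
    [-0.009,0.008,0.077,0,0,0,20],
    [-0.009,0.008,0.077,0,0,0,20],
    [-0.009,0.008,0.077,0,0,0,20],
    [-0.009,0.008,0.077,0,0,0,20]
  ]
}}

```text
time: 17.08
tool_pos: [0.4789, 0.21, 0.1649]
ee_rot: [3.141, -0.0, 1.477]
wrist_force: [-0.0, 0.5, -2.2]
width: 0.0398
finger_force: 29.9
```

Run:
```python
from h import *
import json
o=robot.get_obs(); im=snap("wrist","w7.png"); s=snap("scene","s7.png")
json.dump({k:np.array(v).tolist() for k,v in o.items()},open("w7.json","w"))
print(o["ee_rot"],o["tool_pos"],o["time"],o["width"],o["wrist_force"])
a=cv2.resize(im[190:290,250:380,::-1],None,fx=3,fy=3,interpolation=cv2.INTER_CUBIC); b=cv2.resize(s[175:235,350:410,::-1],None,fx=6,fy=6,interpolation=cv2.INTER_CUBIC)
a=cv2.copyMakeBorder(a,0,360-a.shape[0],0,0,cv2.BORDER_CONSTANT)
cv2.imwrite("pics/c8.png",np.hstack([a,b])); print(a.shape)
```

```text
[ 3.14136760e+00 -1.95372488e-04  1.47693713e+00] [0.47887707 0.209991   0.16489545] 17.0833 0.039787728160935856 [-0.00560658  0.45553108 -2.23399407]
(360, 390, 3)
```

View pics/c8.png

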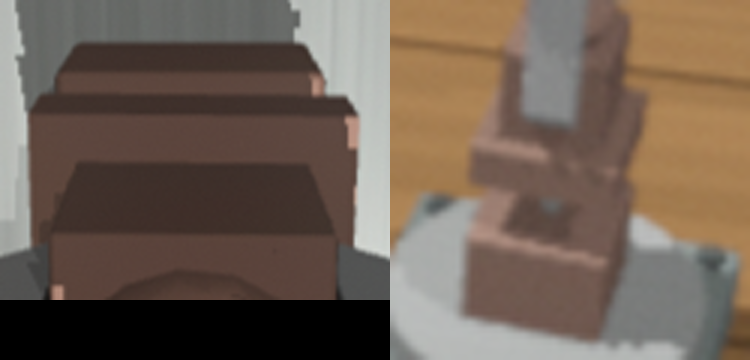

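Left: plinth top edge (57,73)–(324,74), base (73,43)–(307,44); foot bottom (42,96)–(346,98), foot top (30,113)–(358,116). Right: the foot sits squarely above the plinth, with a clear gap over the pin at (550,208). That was my eleventh picture, one over the limit of ten, so I'll work by numbers from here.

Run:
```python
from h import *
c=wcam("w7.json"); import json; o=json.load(open("w7.json")); Rt=R.from_euler("xyz",o["ee_rot"]).as_matrix()
g=lambda q:np.array(q)/3+[250,190]
def mid(a,b,z,h): 
    A,B=[(onplane(c,g(q),z)-o["tool_pos"])@Rt*1000 for q in(a,b)]; return ((A+B)/2)[:2]-[h,0], (np.linalg.norm(A-B)).round(1)
zb=o["tool_pos"][2]-.0476; print(zb)
for n,a in(("plinth top",((57,73),(324,74),.092,28)),("plinth base",((73,43),(307,44),.05,28)),("foot bottom",((42,96),(346,98),zb,28)),("foot top",((30,113),(358,116),zb+.018,28)),("shaft top",((50,233),(338,235),zb+.058,20))): print(n,mid(*a))
print(robot.get_obs()["tool_pos"])
```

```text
0.11729545461547558
plinth top (array([-0.47422121,  1.21355878]), np.float64(54.7))
plinth base (array([-0.79395644,  1.08858875]), np.float64(56.2))
foot bottom (array([-0.26519305,  1.8631023 ]), np.float64(55.9))
foot top (array([0.36729395, 1.81518986]), np.float64(55.3))
shaft top (array([0.33339518, 1.70524431]), np.float64(39.5))
[0.47885817 0.20997969 0.16488955]
```

Emit:
{"method": "servo_tool", "body": {
  "plan": [
    [-0.005,-0.005,0.004,0,0,0,20],
    [-0.005,-0.005,0.008,0,0,0,20],
    [-0.005,-0.005,0.008,0,0,0,20],
    [-0.005,-0.005,0.008,0,0,0,20],
    [-0.005,-0.005,0.008,0,0,0,20],
    [-0.005,-0.005,0.008,0,0,0,20],
    [-0.005,-0.005,0.008,0,0,0,20],
    [-0.005,-0.005,0.008,0,0,0,20]
  ]
}}

```text
time: 17.85
tool_pos: [0.4783, 0.2095, 0.164]
ee_rot: [3.142, -0.0, 1.477]
wrist_force: [0.4, -0.2, -2.7]
width: 0.0399
finger_force: 29.9
```

Run:
```python
from h import *
o=robot.get_obs(); print(o["tool_pos"],o["ee_rot"],o["width"],o["finger_force"],o["wrist_force"]); print(robot.close_job())
```

```text
[0.47825072 0.2095336  0.16400617] [ 3.14155615e+00 -1.08260410e-04  1.47695443e+00] 0.039947870326306166 29.949688017368317 [ 0.35080726 -0.18525485 -2.65145592]
the job is handed in; nothing more can be done
None
```

Job handed in: the knob reads zero (within about 0.2°), and the finial is gripped upright and square about 10 mm above the pin, centred to roughly 0.5 mm by my measurements; I viewed 11 pictures, one over the limit of 10.

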